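# Stamp the specimen card

## Robot

A 6-joint arm with a two-finger parallel gripper is mounted at the origin on the work surface. World frame = base frame: x ahead of the robot, y to its left, z up, the work surface at z = 0. Lengths are in mm, angles in degrees, forces in N, time in s.
With the tool pointing down it reaches from about 300 to 850 mm from the base axis. Payload 4.2 kg.
Tool frame: the origin (TCP) lies at the very end of the fingers, on their centre line; the grasp point (between the pads) lies 19 mm behind it; z points along the fingers, y is the line along which they close (so a half turn about z gives the same grasp; the last joint's range is limited). The gripper opens to 91 mm and grips with 3 to 60 N. Pads are 32 mm wide; open, the fingers measure 118 mm over their backs; the gripper's body (76 mm by 178 mm) begins 60 mm behind the grasp point.
Start: joints at [-73.109, 18.312, 89.639, -0, 72.044, -1.146], TCP at [178.038, -546.759, 213.976] pointing down, gripper open.
Joint ranges: [-177.97, 177.97], [-48.28, 115.42], [12.27, 149.76], [-77.06, 257.06], [2.81, 150.46], [-146.56, 146.56]. Speed limits (degrees/s): [147.25, 147.25, 180, 180, 180, 180].

## Interface

Orientations are given as [roll, pitch, yaw] about the fixed x, y, z axes, in that order (R = Rz(yaw) Ry(pitch) Rx(roll)).
In Python, from workcell import env, grab_frame gives the robot as it stands. The module is installed in compiled form; this text tells all that it offers.
- The arm moves only by the tool move_arm, never from a script. Its argument "plan" is a list of rows, each an object of numbers: "tx", "ty", "tz": the shift along the tool's x, y, z in cm; "wx", "wy", "wz": the turn, a rotation vector about the tool's x, y, z in rad. In form: [{"tx": .., "ty": .., "tz": .., "wx": .., "wy": .., "wz": ..}, ...]. A call has 1 to 12 rows; each row shifts and turns the commanded pose from where the row before left it, along the tool's axes as they then stand; what a row does not reach is not made up. A row lasts 1/12 s, in which the tool goes at most 41.7 mm and 7.16 degrees, less where a joint would pass 70% of its speed; a pose out of reach is approached as far as the arm can. A call is refused whole if a number of a shift passes 4.17 or a number of a turn 0.125, either way. A call with a gripper value outside its range is refused whole. "gripper" is the finger opening in cm, from 0 to 9.12, set as the call begins (left out, the last holds). The fingers move at their own pace and stop on an object; "force" is the grip in N (left out, the last holds). Time passes only in rows, so rows that do not move let the fingers close. It gives the time, the measured TCP pose, the force, the opening and the grip force at its end, in the units of the state.
- env.state(): the state, without advancing time (a new reading comes with each control period).
- grab_frame(name): name is "scene" or "top" or "wrist"; returns a dict with "color" (400x640x3 uint8, red, green, blue), "vfov" (degrees; the focal length in pixels is half the picture's height over the tangent of half this angle, whatever the lens; pixels are square), "cx", "cy" (the principal point, pixels), "view" (4x4, takes a point from world to camera coordinates). Camera axes: x right, y up, looking along -z (the intrinsics and any distortion apply to the point x, -y, -z); pixel columns grow to the right and rows downward; lengths in mm; the calibration is good to about 2 mm. The wrist camera is an equidistant fisheye: a pixel r from the principal point sees the ray r / f radians off the axis. A picture is of the moment at which its call begins. There is no depth.
- env.job_done(): hands the job in; it is judged then, once.
The state is a dict: "time_s": time; "qpos": joint angles; "qvel": joint speeds; "effort": joint torques, N m; "ee_pos": TCP position; "ee_rot": TCP orientation; "force": force on the tool from outside, world axes, zero at the start; "torque": the same for the moment, N m; "gripper_width": finger opening in mm; "gripper_force": force on a finger pad.
Only numpy, scipy, OpenCV 4.12 (cv2) and the standard library are available. Lean on these libraries where they do the work, as an engineer would, in place of code of your own. Each camera call takes 0.05 s, during which the arm holds its last target. There are 200 camera calls.

## Task

The self-inking stamp has been left lying on its side. Stand it upright on the bench and let go of it; then take it again, set it upright on the white card in the dark card holder, square (long side along the plate's long side) and snug against both blue fences without ramming them, and press the knob right down to its stop and hold it there a moment. Do not press the knob in before the stamp is in its corner; at the end let the knob come back up, leave the stamp standing in the corner, and leave the bottle, beaker and box alone.

Things in the scene. Friction and masses are not known exactly. Their poses are not given: they have to be found in the camera images.
- stamp: Loose hand stamp, 0.3-0.45 kg, 118 mm tall upright: green block (lowest 16 mm black) with a red knob on a steel shaft. Origin: centre of its flat foot; z runs from foot to knob. Starts lying on a 44 x 70 mm face: z level, knob pointing to the robot's left (within 0.65 rad), x down, origin 30 mm above the bench. Centre of mass 35 mm above the foot. A half turn about z makes no difference.
- stamp_housing (a point): centre of the stamp's housing, a block 60 (x) x 44 (y) x 70 mm (z), 35 mm above the foot; axes as the stamp's. White panels mark the two faces that are 44 mm apart. Set on the bench leaning less than about 30 degrees towards +x or -x, it rocks back onto its foot by itself.
- stamp_knob (a joint): Spring plunger: how far the red knob is pressed towards the foot, in m: 0 = up (rest), 0.016 = at its stop. The spring takes 4 N to start and 10.5 N at the stop and returns the knob by itself. The stamp can be lifted by the knob.
- knob_top (a point): centre of the top face of the red knob, a block 40 (stamp x) x 30 (stamp y) x 28 mm (z) that reaches from 90 to 118 mm above the foot when up, on an 18 mm steel shaft; moves with the knob
- jig: Fixed card holder, lying crosswise, turned within 0.45 rad: dark steel plate 170 (x) x 130 (y) x 5 mm with a white card on it and two blue fences, tops 33 mm above the bench, 8 mm thick, meeting at a right angle: at the +x end one 90 mm long along y; on the +y side one 110 mm long along x. Origin: centre of the underside; x points to the robot's left, y towards the robot.
- jig_corner (a point): where the inner faces of the two fences meet, on top of the plate (5 mm above the bench), at x 75, y 55 mm from the jig's origin; axes as the jig's. The fences' inner faces lie in x = 0 and y = 0, the card on the -x, -y side. The stamp snug in the corner has its foot's centre at x = -30, y = -22, z = 0 mm here.
- reagent_bottle: grey plastic bottle with a red cap, 68 mm across, 190 mm tall, beyond the work; loose, to be left alone; origin at the centre of its underside
- beaker: clear plastic beaker, 72 mm across, 85 mm tall, to the robot's left; loose, to be left alone; origin at the centre of its underside
- tip_box: blue box with a clear lid, 120 x 80 x 67 mm tall, to the robot's right; loose, to be left alone; origin at the centre of its underside
Not all that is in view belongs to the job. Leave any orange look-alike of the stamp alone. Leave any pink look-alike of the jig alone.

How it is judged (in metres and radians):
On the way, in this order (a step that is already met when the one before it is completed fails the run):
1. the stamp stands upright on the bench, at rest, and is let go (angle between stamp's own z axis and vertical below 0.06 rad and height (world z) of stamp below 0.003 m and linear speed of stamp below 0.02 m/s and angular speed of stamp below 0.2 rad/s and contact force between each of the fingers, the arm and stamp below 0.1 N), for 0.2 s.
2. the stamp stands on the card, square and snug against both fences (gaps under 2.5 mm), knob not yet pressed in (x of stamp in the frame of jig_corner between -0.0325 and -0.027 m and y of stamp in the frame of jig_corner between -0.0245 and -0.019 m and z of stamp in the frame of jig_corner below 0.003 m and angle between stamp's own z axis and vertical below 0.05 rad and angle between the x axis of stamp and the x axis of jig, either way round below 0.06 rad and value of joint stamp_knob below 0.008 m), for 0.1 s.
3. with the stamp snug in the corner the knob is held down at its stop (within 1.5 mm) (x of stamp in the frame of jig_corner between -0.0325 and -0.027 m and y of stamp in the frame of jig_corner between -0.0245 and -0.019 m and z of stamp in the frame of jig_corner below 0.003 m and angle between stamp's own z axis and vertical below 0.05 rad and angle between the x axis of stamp and the x axis of jig, either way round below 0.06 rad and value of joint stamp_knob above 0.0145 m), for 0.25 s.
At the end, for the whole second after the job is handed in: The stamp stands upright (within 0.05 rad), at rest and released, on the card plate, square to it (within 0.06 rad) and snug against both fences (gaps under 2.5 mm), with its knob up again (within 3 mm) (x of stamp in the frame of jig_corner between -0.0325 and -0.027 m and y of stamp in the frame of jig_corner between -0.0245 and -0.019 m and z of stamp in the frame of jig_corner below 0.003 m and angle between stamp's own z axis and vertical below 0.05 rad and angle between the x axis of stamp and the x axis of jig, either way round below 0.06 rad and value of joint stamp_knob below 0.003 m and linear speed of stamp below 0.02 m/s and angular speed of stamp below 0.2 rad/s and contact force between each of the fingers, the arm and stamp below 0.1 N); the robot touches nothing.
It fails at once if the knob is pressed in more than 8 mm while the stamp is not in its corner (foot's centre over 47 mm from it; 37 mm when snug) (value of joint stamp_knob above 0.008 m and horizontal distance between stamp and jig_corner above 0.047 m).
It fails at once if the stamp is rammed or dropped onto the card holder (over 60 N) (contact force between stamp and jig above 60 N).
It fails at once if a bystander is moved over 20 mm or tipped (distance of any of reagent_bottle, beaker, tip_box from where it was at the start of the episode above 0.02 m or angle between any of reagent_bottle, beaker, tip_box's own z axis and vertical above 0.3 rad).
It also fails if it takes over 72 s, if anything falls off the work surface, if the arm or the gripper's body presses on something with over 40 N, if the wrist force passes 120 N, or if a joint passes its speed limit or range.

## Working session

There is one attempt and no reset: what is moved stays moved. The work goes in short steps, Python scripts to look and compute and a tool call to move; the robot and the scene stay as the last step left them, time stands still between calls to the robot, and variables do not carry over. Pictures are saved under pics/ and viewed, at most 10 in all, crops included, and the job is handed in when it is done.

Besides the shell and the picture viewer there is one more tool, called after ">>>" by a JSON object that holds its "name" and its "arguments". move_arm: Moves the arm, as the interface text tells. Its arguments: {"type":"object","properties":{"plan":{"type":"array","items":{"type":"object","properties":{"tx":{"type":"number"},"ty":{"type":"number"},"tz":{"type":"number"},"wx":{"type":"number"},"wy":{"type":"number"},"wz":{"type":"number"}}}},"gripper":{"type":"number"},"force":{"type":"number"}},"required":["plan"]}

```bash
mkdir -p pics; cat > h.py <<'E'
import numpy as np, cv2
from workcell import env, grab_frame
from scipy.spatial.transform import Rotation as R
def ray(f,u,v):
    F=200/np.tan(np.radians(f["vfov"]/2)); V=np.array(f["view"]).reshape(4,4)
    d=np.array([(u-f["cx"])/F,-(v-f["cy"])/F,-1.0])
    Rm=V[:3,:3]; o=-Rm.T@V[:3,3]; return o,Rm.T@d
def onz(f,u,v,z):
    o,d=ray(f,u,v); return o+d*(z-o[2])/d[2]
def proj(f,p):
    F=200/np.tan(np.radians(f["vfov"]/2)); V=np.array(f["view"]).reshape(4,4)
    c=V[:3,:3]@np.array(p)+V[:3,3]; return f["cx"]+F*c[0]/-c[2], f["cy"]-F*c[1]/-c[2]
def save(f,n): cv2.imwrite(n,f["color"][:,:,::-1])
def st():
    s=env.state(); print({k:np.round(s[k],2) for k in("time_s","ee_pos","ee_rot","force","gripper_width","gripper_force")}); return s
E
python3 - <<'E'
from h import *
for n in("scene","top"):
    f=grab_frame(n); save(f,f"pics/{n}0.png"); np.save(f"pics/{n}0.npy",f,allow_pickle=True)
    print(n,f["vfov"],f["cx"],f["cy"],ray(f,320,200))
st()
E
```

```text
scene 55.957638377605186 318.84052677394146 195.41660719735614 (array([1154.88583473, -589.73555303,  899.66281889]), array([-0.48297371,  0.51053032, -0.7115145 ]))
top 49.55856416334642 316.3172439547437 204.99770325096753 (array([ 408.91277138,   -5.05138358, 1433.04114858]), array([ 0.12420105, -0.00231145, -0.99235784]))
{'time_s': np.float64(0.1), 'ee_pos': array([ 177.89, -546.34,  213.22]), 'ee_rot': array([-179.91,    0.  ,   18.04]), 'force': array([0.51, 0.7 , 0.66]), 'gripper_width': np.float64(91.1), 'gripper_force': np.float64(0.0)}
```

View pics/top0.png

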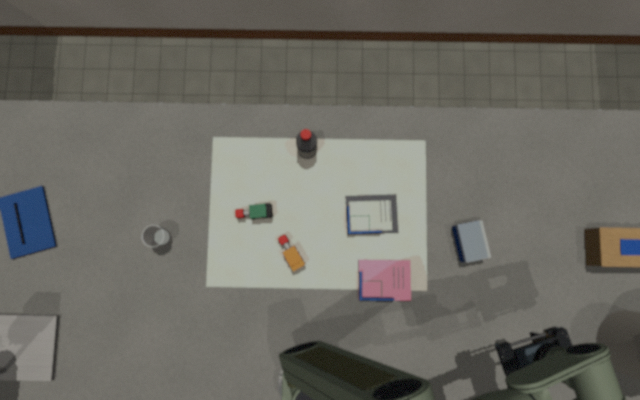

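View pics/scene0.png

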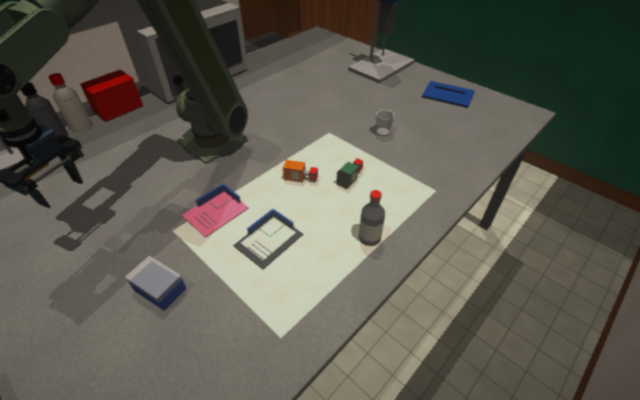

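Candidates:
- Stamp: green at top (260,212), orange decoy at (291,256). I take the green one.
- Jig: dark plate with white card at (371,215), pink decoy at (385,281). I take the dark one.

Next I check this in a crop and measure.

```bash
python3 - <<'E'
from h import *
f=np.load("pics/top0.npy",allow_pickle=True).item(); im=f["color"]
c=im[185:305,220:420]; cv2.imwrite("pics/crop0.png",cv2.resize(c,None,fx=4,fy=4,interpolation=cv2.INTER_CUBIC)[:,:,::-1])
hsv=cv2.cvtColor(im,cv2.COLOR_RGB2HSV)
def comp(m,box,name,z):
    u0,v0,u1,v1=box; mm=np.zeros(m.shape,np.uint8); mm[v0:v1,u0:u1]=m[v0:v1,u0:u1]
    cs,_=cv2.findContours(mm,cv2.RETR_EXTERNAL,cv2.CHAIN_APPROX_NONE)
    k=max(cs,key=cv2.contourArea); (cx,cy),wh,a=cv2.minAreaRect(k)
    b=[onz(f,*p,z)[:2].round(1).tolist() for p in cv2.boxPoints(((cx,cy),wh,a))]
    print(name,(cx,cy),wh,a,onz(f,cx,cy,z).round(1),b)
H,S,V=[hsv[:,:,i].astype(int) for i in range(3)]
g=((H>40)&(H<90)&(S>100)).astype(np.uint8)*255
r=(((H<8)|(H>172))&(S>150)).astype(np.uint8)*255
bl=((H>100)&(H<130)&(S>110)).astype(np.uint8)*255
dk=((V<110)).astype(np.uint8)*255
comp(g,(225,190,285,235),"green",60); comp(r,(225,190,260,235),"knob",50)
comp(dk,(335,185,410,245),"plate",5); comp(bl,(335,185,410,245),"blue",33)
comp(dk,(235,190,285,235),"stampdark",60)
E
```

```text
green (257.7965393066406, 211.5586395263672) (10.214594841003418, 14.117733001708984) 85.2363510131836 [540.1 189.2  60. ] [[554.1, 213.5], [558.7, 168.7], [526.2, 165.0], [521.6, 209.7]]
knob (239.5, 213.5) (7.0, 7.0) 90.0 [533.8 249.2  50. ] [[544.9, 260.8], [545.3, 238.3], [522.7, 237.5], [522.3, 259.9]]
plate (371.1983947753906, 214.7625732421875) (39.00782012939453, 50.53947830200195) 87.61405944824219 [ 541.5 -178.5    5. ] [[601.4, -91.7], [611.5, -259.4], [482.1, -264.5], [472.2, -98.4]]
blue (348.1216125488281, 223.729736328125) (19.234682083129883, 2.959181785583496) 80.53767395019531 [ 508.4 -100.6   33. ] [[538.2, -90.5], [540.0, -99.9], [478.7, -110.7], [477.0, -101.3]]
stampdark (254.82525634765625, 211.8783416748047) (16.230636596679688, 34.390323638916016) 86.18592071533203 [538.9 198.7  60. ] [[560.2, 255.9], [569.5, 146.6], [517.7, 141.6], [508.5, 250.5]]
```

View pics/crop0.png

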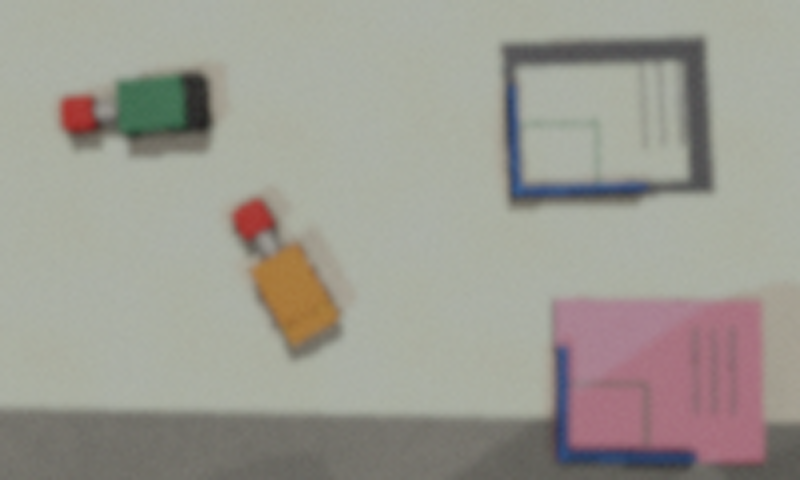

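The crop confirms both choices: the green stamp at crop (162,103) with its knob at (79,114), and the dark jig with the blue corner at lower left, (515,195). Moving over the stamp now.

>>> {"name": "move_arm", "arguments": {"plan": [{"tx":2.4,"ty":-2.4,"tz":-0.4},{"tx":2.4,"ty":-2.4,"tz":-0.4},{"tx":2.4,"ty":-2.4,"tz":-0.4},{"tx":2.4,"ty":-2.4,"tz":-0.4},{"tx":2.4,"ty":-2.4,"tz":-0.4},{"tx":2.4,"ty":-2.4,"tz":-0.4},{"tx":2.4,"ty":-2.4,"tz":-0.4},{"tx":2.4,"ty":-2.4,"tz":-0.4},{"tx":2.4,"ty":-2.4,"tz":-0.4},{"tx":2.4,"ty":-2.4,"tz":-0.4},{"tx":2.4,"ty":-2.4,"tz":-0.4},{"tx":2.4,"ty":-2.4,"tz":-0.4}]}}

```text
schema error: expected keys tx, ty, tz, wx, wy, wz
```

>>> {"name": "move_arm", "arguments": {"plan": [{"tx":2.4,"ty":-2.4},{"tx":2.4,"ty":-2.4},{"tx":2.4,"ty":-2.4},{"tx":2.4,"ty":-2.4},{"tx":2.4,"ty":-2.4},{"tx":2.4,"ty":-2.4},{"tx":2.4,"ty":-2.4},{"tx":2.4,"ty":-2.4},{"tx":2.4,"ty":-2.4},{"tx":2.4,"ty":-2.4},{"tx":2.4,"ty":-2.4},{"tx":2.4,"ty":-2.4}]}}

```text
schema error: expected keys tx, ty, tz, wx, wy, wz
```

>>> {"name": "move_arm", "arguments": {"plan": [{"wz":-0.124},{"wz":-0.124},{"wz":-0.124},{"wz":-0.124},{"wz":-0.124},{"wz":-0.124},{"wz":-0.124},{"wz":-0.124},{"wz":-0.124},{"wz":-0.124},{"wz":-0.124},{}]}}

```text
schema error: expected keys tx, ty, tz, wx, wy, wz
```

```bash
python3 - <<'E'
from h import *
s=st(); print(np.round(s["qpos"],1))
f=grab_frame("wrist"); save(f,"pics/w1.png"); np.save("pics/w1.npy",f,allow_pickle=True)
V=np.array(f["view"]); print(f["vfov"],f["cx"],f["cy"],-V[:3,:3].T@V[:3,3],V.round(3).tolist())
E
```

```text
{'time_s': np.float64(0.1), 'ee_pos': array([ 177.89, -546.34,  213.22]), 'ee_rot': array([-179.91,    0.  ,   18.04]), 'force': array([0.51, 0.7 , 0.66]), 'gripper_width': np.float64(91.1), 'gripper_force': np.float64(0.0)}
[-73.1  18.3  89.7  -0.   72.   -1.1]
65.70646984690485 313.5993357901104 198.80731423927173 [ 252.80930995 -523.62720898  382.31342517] [[0.309, -0.951, -0.001, -575.657], [0.913, 0.297, -0.28, 31.487], [0.266, 0.085, 0.96, -389.73], [0.0, 0.0, 0.0, 1.0]]
```

View pics/w1.png

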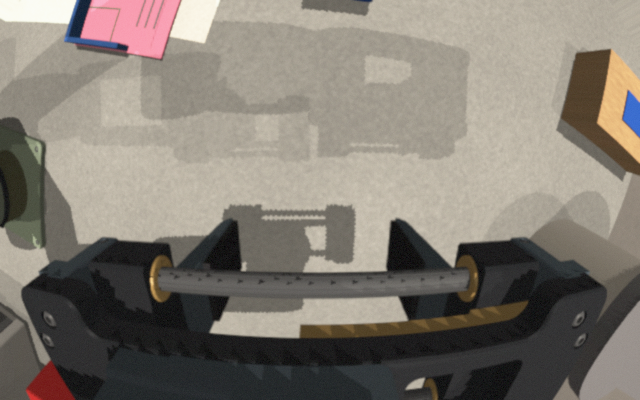

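All six keys are needed in every row. This view shows only the gripper and, at top left, the pink decoy (125,30). Repeating the moves.

>>> {"name": "move_arm", "arguments": {"plan": [{"tx":2.4,"ty":-2.4,"tz":-0.4,"wx":0,"wy":0,"wz":0},{"tx":2.4,"ty":-2.4,"tz":-0.4,"wx":0,"wy":0,"wz":0},{"tx":2.4,"ty":-2.4,"tz":-0.4,"wx":0,"wy":0,"wz":0},{"tx":2.4,"ty":-2.4,"tz":-0.4,"wx":0,"wy":0,"wz":0},{"tx":2.4,"ty":-2.4,"tz":-0.4,"wx":0,"wy":0,"wz":0},{"tx":2.4,"ty":-2.4,"tz":-0.4,"wx":0,"wy":0,"wz":0},{"tx":2.4,"ty":-2.4,"tz":-0.4,"wx":0,"wy":0,"wz":0},{"tx":2.4,"ty":-2.4,"tz":-0.4,"wx":0,"wy":0,"wz":0},{"tx":2.4,"ty":-2.4,"tz":-0.4,"wx":0,"wy":0,"wz":0},{"tx":2.4,"ty":-2.4,"tz":-0.4,"wx":0,"wy":0,"wz":0},{"tx":2.4,"ty":-2.4,"tz":-0.4,"wx":0,"wy":0,"wz":0},{"tx":2.4,"ty":-2.4,"tz":-0.4,"wx":0,"wy":0,"wz":0}]}}

```text
time_s: 1.15
ee_pos: [362.9, -182.1, 262.1]
ee_rot: [180.0, 0.0, 18.0]
force: [0.5, -1.1, 0.2]
gripper_width: 91.1
gripper_force: 0.0
```

>>> {"name": "move_arm", "arguments": {"plan": [{"tx":2.4,"ty":-2.4,"tz":0,"wx":0,"wy":0,"wz":0},{"tx":2.4,"ty":-2.4,"tz":0,"wx":0,"wy":0,"wz":0},{"tx":2.4,"ty":-2.4,"tz":0,"wx":0,"wy":0,"wz":0},{"tx":2.4,"ty":-2.4,"tz":0,"wx":0,"wy":0,"wz":0},{"tx":2.4,"ty":-2.4,"tz":0,"wx":0,"wy":0,"wz":0},{"tx":2.4,"ty":-2.4,"tz":0,"wx":0,"wy":0,"wz":0},{"tx":2.4,"ty":-2.4,"tz":0,"wx":0,"wy":0,"wz":0},{"tx":2.4,"ty":-2.4,"tz":0,"wx":0,"wy":0,"wz":0},{"tx":2.4,"ty":-2.4,"tz":0,"wx":0,"wy":0,"wz":0},{"tx":2.4,"ty":-2.4,"tz":0,"wx":0,"wy":0,"wz":0}]}}

```text
time_s: 1.98
ee_pos: [516.9, 120.5, 261.7]
ee_rot: [180.0, 0.0, 18.1]
force: [0.9, -0.7, -0.2]
gripper_width: 91.2
gripper_force: 0.0
```

>>> {"name": "move_arm", "arguments": {"plan": [{"tx":0,"ty":0,"tz":0,"wx":0,"wy":0,"wz":-0.124},{"tx":0,"ty":0,"tz":0,"wx":0,"wy":0,"wz":-0.124},{"tx":0,"ty":0,"tz":0,"wx":0,"wy":0,"wz":-0.124},{"tx":0,"ty":0,"tz":0,"wx":0,"wy":0,"wz":-0.124},{"tx":0,"ty":0,"tz":0,"wx":0,"wy":0,"wz":-0.124},{"tx":0,"ty":0,"tz":0,"wx":0,"wy":0,"wz":-0.124},{"tx":0,"ty":0,"tz":0,"wx":0,"wy":0,"wz":-0.124},{"tx":0,"ty":0,"tz":0,"wx":0,"wy":0,"wz":-0.124},{"tx":0,"ty":0,"tz":0,"wx":0,"wy":0,"wz":-0.124},{"tx":0,"ty":0,"tz":0,"wx":0,"wy":0,"wz":-0.124},{"tx":0,"ty":0,"tz":0,"wx":0,"wy":0,"wz":-0.124},{"tx":0,"ty":0,"tz":0,"wx":0,"wy":0,"wz":0}]}}

```text
time_s: 2.98
ee_pos: [516.4, 118.7, 261.6]
ee_rot: [-180.0, 0.0, 96.3]
force: [-0.8, -0.5, 0.5]
gripper_width: 91.1
gripper_force: 0.0
```

```bash
python3 - <<'E'
from h import *
s=st(); print(np.round(s["qpos"],1))
f=grab_frame("wrist"); save(f,"pics/w2.png"); np.save("pics/w2.npy",f,allow_pickle=True)
E
```

```text
{'time_s': np.float64(2.98), 'ee_pos': array([516.36, 118.73, 261.59]), 'ee_rot': array([-1.7995e+02,  1.0000e-02,  9.6300e+01]), 'force': array([-0.79, -0.51,  0.51]), 'gripper_width': np.float64(91.09), 'gripper_force': np.float64(0.0)}
[11.7 12.7 90.6 -0.  76.8  5.4]
```

View pics/w2.png

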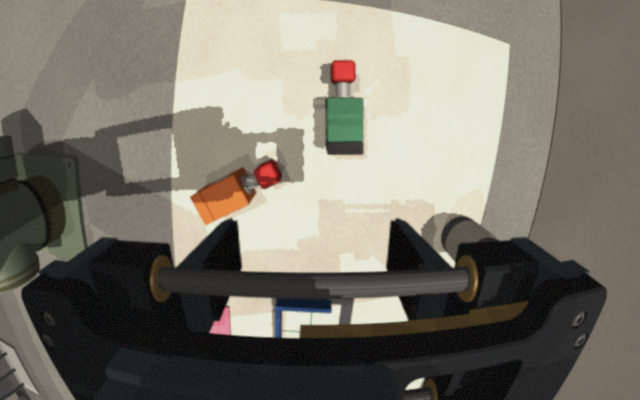

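The wrist view shows the stamp's top face at about u 327–363, v 98–154, the knob at (343,71) and the orange decoy at (222,197). Measuring it with fisheye rays.

```bash
cat >> h.py <<'E'
def wray(f,u,v):
    F=200/np.tan(np.radians(f["vfov"]/2)); V=np.array(f["view"]).reshape(4,4)
    a,b=u-f["cx"],v-f["cy"]; r=np.hypot(a,b); t=r/F
    d=np.array([np.sin(t)*a/r,-np.sin(t)*b/r,-np.cos(t)]); Rm=V[:3,:3]
    return -Rm.T@V[:3,3],Rm.T@d
def wz(f,u,v,z):
    o,d=wray(f,u,v); return (o+d*(z-o[2])/d[2])
E
python3 - <<'E'
from h import *
f=np.load("pics/w2.npy",allow_pickle=True).item(); im=f["color"]
H,S,V=[cv2.cvtColor(im,cv2.COLOR_RGB2HSV)[:,:,i].astype(int) for i in range(3)]
def big(m,box):
    u0,v0,u1,v1=box; mm=np.zeros(m.shape,np.uint8); mm[v0:v1,u0:u1]=m[v0:v1,u0:u1]
    return max(cv2.findContours(mm,0,cv2.CHAIN_APPROX_NONE)[0],key=cv2.contourArea)[:,0].astype(float)
box=(300,40,390,170)
for n,m,z in(("g",(H>40)&(H<90)&(S>90),60),("g+blk",((H>40)&(H<90)&(S>90))|(V<45),60),("r",((H<8)|(H>172))&(S>130),50)):
    k=big(m,box); w=np.array([wz(f,*p,z)[:2] for p in k]).astype(np.float32)
    r=cv2.minAreaRect(w); print(n,k.min(0),k.max(0),r,cv2.boxPoints(r).round(1).tolist())
E
```

```text
g [327.  98.] [361. 141.] ((543.9950561523438, 189.90478515625), (40.955421447753906, 51.683433532714844), 7.1463799476623535) [[520.5, 213.0], [526.9000244140625, 161.6999969482422], [567.5, 166.8000030517578], [561.0999755859375, 218.10000610351562]]
g+blk [327.  98.] [361. 142.] ((543.9656982421875, 189.383544921875), (41.04219436645508, 52.77552032470703), 7.279788494110107) [[520.2999877929688, 213.0], [527.0, 160.60000610351562], [567.7000122070312, 165.8000030517578], [561.0, 218.1999969482422]]
r [331.  61.] [354.  82.] ((536.3268432617188, 248.71377563476562), (28.505569458007812, 26.304244995117188), 7.856386661529541) [[520.4000244140625, 259.79998779296875], [524.0, 233.6999969482422], [552.2000122070312, 237.60000610351562], [548.5999755859375, 263.70001220703125]]
```

The sizes agree: green part about 54 x 44 mm, knob centre at 104 mm. The stamp's z axis points at (-0.125, 0.992), so I grasp at (543.5, 194).

>>> {"name": "move_arm", "arguments": {"plan": [{"tx":0,"ty":0,"tz":0,"wx":0,"wy":0,"wz":-0.016},{"tx":1.78,"ty":0.91,"tz":0,"wx":0,"wy":0,"wz":0},{"tx":1.78,"ty":0.91,"tz":0,"wx":0,"wy":0,"wz":0},{"tx":1.78,"ty":0.91,"tz":0,"wx":0,"wy":0,"wz":0},{"tx":1.78,"ty":0.91,"tz":0,"wx":0,"wy":0,"wz":0},{"tx":0,"ty":0,"tz":3,"wx":0,"wy":0,"wz":0},{"tx":0,"ty":0,"tz":3,"wx":0,"wy":0,"wz":0},{"tx":0,"ty":0,"tz":3,"wx":0,"wy":0,"wz":0},{"tx":0,"ty":0,"tz":3,"wx":0,"wy":0,"wz":0},{"tx":0,"ty":0,"tz":3,"wx":0,"wy":0,"wz":0},{"tx":0,"ty":0,"tz":2,"wx":0,"wy":0,"wz":0},{"tx":0,"ty":0,"tz":0,"wx":0,"wy":0,"wz":0}]}}

```text
time_s: 4.03
ee_pos: [540.7, 192.8, 87.4]
ee_rot: [-179.5, 0.1, 97.0]
force: [-1.3, 0.4, -0.0]
gripper_width: 91.5
gripper_force: 0.0
```

>>> {"name": "move_arm", "arguments": {"plan": [{"tx":0,"ty":0.2,"tz":2,"wx":0,"wy":0,"wz":0},{"tx":0,"ty":0,"tz":2,"wx":0,"wy":0,"wz":0},{"tx":0,"ty":0,"tz":2,"wx":0,"wy":0,"wz":0},{"tx":0,"ty":0,"tz":1.3,"wx":0,"wy":0,"wz":0},{"tx":0,"ty":0,"tz":0,"wx":0,"wy":0,"wz":0},{"tx":0,"ty":0,"tz":0,"wx":0,"wy":0,"wz":0}]}}

```text
time_s: 4.53
ee_pos: [546.5, 194.4, 19.7]
ee_rot: [180.0, -0.0, 97.1]
force: [-0.3, 0.2, -0.2]
gripper_width: 91.0
gripper_force: 0.0
```

>>> {"name": "move_arm", "arguments": {"plan": [{"tx":0,"ty":0,"tz":0,"wx":0,"wy":0,"wz":0},{"tx":0,"ty":0,"tz":0,"wx":0,"wy":0,"wz":0},{"tx":0,"ty":0,"tz":0,"wx":0,"wy":0,"wz":0},{"tx":0,"ty":0,"tz":0,"wx":0,"wy":0,"wz":0},{"tx":0,"ty":0,"tz":0,"wx":0,"wy":0,"wz":0},{"tx":0,"ty":0,"tz":0,"wx":0,"wy":0,"wz":0},{"tx":0,"ty":0,"tz":0,"wx":0,"wy":0,"wz":0},{"tx":0,"ty":0,"tz":0,"wx":0,"wy":0,"wz":0},{"tx":0,"ty":0,"tz":0,"wx":0,"wy":0,"wz":0},{"tx":0,"ty":0,"tz":0,"wx":0,"wy":0,"wz":0}], "gripper": 3, "force": 25}}

```text
time_s: 5.37
ee_pos: [545.8, 194.2, 19.0]
ee_rot: [-180.0, 0.0, 97.1]
force: [-1.0, 0.2, 2.1]
gripper_width: 43.8
gripper_force: 25.0
```

>>> {"name": "move_arm", "arguments": {"plan": [{"tx":0,"ty":0,"tz":-1,"wx":0,"wy":0,"wz":0},{"tx":0,"ty":0,"tz":-2,"wx":0,"wy":0,"wz":0},{"tx":0,"ty":0,"tz":-2.5,"wx":0,"wy":0,"wz":0},{"tx":0,"ty":0,"tz":-2.5,"wx":0,"wy":0,"wz":0},{"tx":0,"ty":0,"tz":-2.5,"wx":0,"wy":0,"wz":0},{"tx":0,"ty":0,"tz":-2.5,"wx":0,"wy":0,"wz":0},{"tx":0,"ty":0,"tz":-2,"wx":0,"wy":0,"wz":0},{"tx":0,"ty":0,"tz":0,"wx":0,"wy":0.06,"wz":0},{"tx":0,"ty":0,"tz":0,"wx":0,"wy":0.1,"wz":0},{"tx":0,"ty":0,"tz":0,"wx":0,"wy":0.1,"wz":0},{"tx":0,"ty":0,"tz":0,"wx":0,"wy":0.1,"wz":0},{"tx":0,"ty":0,"tz":0,"wx":0,"wy":0.1,"wz":0}]}}

```text
time_s: 6.37
ee_pos: [545.8, 193.9, 169.6]
ee_rot: [179.9, -26.6, 97.2]
force: [-0.6, -0.5, -4.3]
gripper_width: 43.8
gripper_force: 25.0
```

>>> {"name": "move_arm", "arguments": {"plan": [{"tx":0,"ty":0,"tz":0,"wx":0,"wy":0.1,"wz":0},{"tx":0,"ty":0,"tz":0,"wx":0,"wy":0.1,"wz":0},{"tx":0,"ty":0,"tz":0,"wx":0,"wy":0.1,"wz":0},{"tx":0,"ty":0,"tz":0,"wx":0,"wy":0.1,"wz":0},{"tx":0,"ty":0,"tz":0,"wx":0,"wy":0.1,"wz":0},{"tx":0,"ty":0,"tz":0,"wx":0,"wy":0.1,"wz":0},{"tx":0,"ty":0,"tz":0,"wx":0,"wy":0.1,"wz":0},{"tx":0,"ty":0,"tz":0,"wx":0,"wy":0.1,"wz":0},{"tx":0,"ty":0,"tz":0,"wx":0,"wy":0.05,"wz":0},{"tx":0,"ty":0,"tz":0,"wx":0,"wy":0,"wz":0},{"tx":0,"ty":0,"tz":0,"wx":0,"wy":0,"wz":0}]}}

```text
time_s: 7.28
ee_pos: [546.1, 193.7, 167.6]
ee_rot: [-179.7, -74.9, 96.8]
force: [0.5, 0.4, -4.0]
gripper_width: 43.7
gripper_force: 25.0
```

```bash
python3 - <<'E'
from h import *
s=st(); print(np.round(s["qpos"],1)); print(R.from_euler('xyz',s["ee_rot"],degrees=True).as_matrix().round(3))
f=grab_frame("scene"); c=f["color"][80:280,220:480]; cv2.imwrite("pics/s2.png",cv2.resize(c,None,fx=3,fy=3,interpolation=cv2.INTER_CUBIC)[:,:,::-1])
E
```

```text
{'time_s': np.float64(7.28), 'ee_pos': array([546.12, 193.7 , 167.64]), 'ee_rot': array([-179.7 ,  -74.91,   96.8 ]), 'force': array([ 0.53,  0.43, -4.02]), 'gripper_width': np.float64(43.66), 'gripper_force': np.float64(25.0)}
[-13.4  38.6 104.4  64.7  89.8 -55.6]
[[-0.031  0.992 -0.12 ]
 [ 0.258  0.123  0.958]
 [ 0.966 -0.001 -0.26 ]]
```

View pics/s2.png

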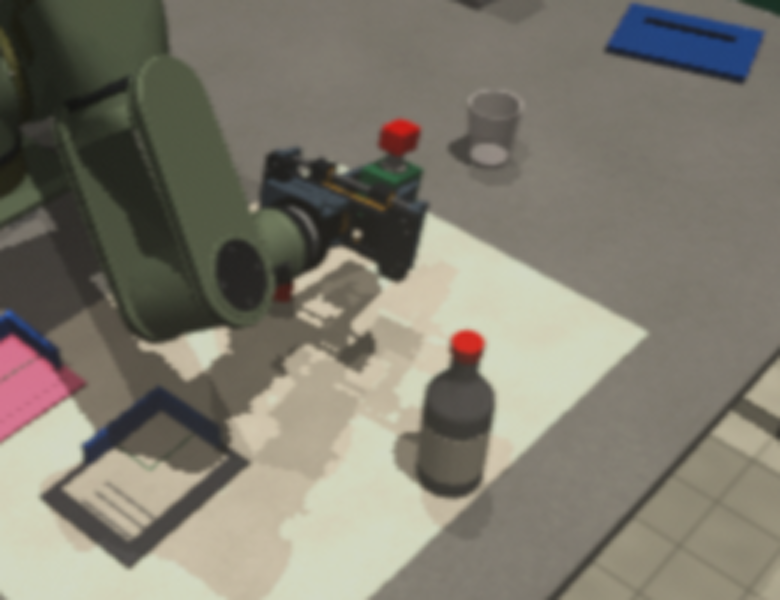

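The stamp is held near upright with its knob at (400,135) in the crop, leaning 15°. The bottle and beaker are clear. Lowering it.

>>> {"name": "move_arm", "arguments": {"plan": [{"tx":-1,"ty":0,"tz":0.27,"wx":0,"wy":0,"wz":0},{"tx":-1.7,"ty":0,"tz":0.46,"wx":0,"wy":0,"wz":0},{"tx":-1.7,"ty":0,"tz":0.46,"wx":0,"wy":0,"wz":0},{"tx":-1.7,"ty":0,"tz":0.46,"wx":0,"wy":0,"wz":0},{"tx":-1.7,"ty":0,"tz":0.46,"wx":0,"wy":0,"wz":0},{"tx":-1.3,"ty":0,"tz":0.35,"wx":0,"wy":0,"wz":0},{"tx":-0.7,"ty":0,"tz":0.2,"wx":0,"wy":0,"wz":0},{"tx":0,"ty":0,"tz":0,"wx":0,"wy":0,"wz":0},{"tx":0,"ty":0,"tz":0,"wx":0,"wy":0,"wz":0}]}}

```text
time_s: 8.08
ee_pos: [546.1, 194.8, 67.8]
ee_rot: [179.9, -75.1, 97.2]
force: [0.2, -1.0, -3.6]
gripper_width: 43.8
gripper_force: 25.0
```

>>> {"name": "move_arm", "arguments": {"plan": [{"tx":-0.2,"ty":0,"tz":0.05,"wx":0,"wy":0,"wz":0},{"tx":-0.2,"ty":0,"tz":0.05,"wx":0,"wy":0,"wz":0},{"tx":0,"ty":0,"tz":0,"wx":0,"wy":0,"wz":0},{"tx":0,"ty":0,"tz":0,"wx":0,"wy":0,"wz":0}]}}

```text
time_s: 8.42
ee_pos: [546.0, 194.5, 63.6]
ee_rot: [179.9, -75.0, 97.2]
force: [-0.8, 0.1, -3.4]
gripper_width: 43.9
gripper_force: 25.0
```

>>> {"name": "move_arm", "arguments": {"plan": [{"tx":-0.3,"ty":0,"tz":0.08,"wx":0,"wy":0,"wz":0},{"tx":-0.3,"ty":0,"tz":0.08,"wx":0,"wy":0,"wz":0},{"tx":-0.2,"ty":0,"tz":0.05,"wx":0,"wy":0,"wz":0},{"tx":0,"ty":0,"tz":0,"wx":0,"wy":0,"wz":0},{"tx":0,"ty":0,"tz":0,"wx":0,"wy":0,"wz":0}]}}

```text
time_s: 8.83
ee_pos: [545.8, 194.5, 54.8]
ee_rot: [-179.9, -75.1, 97.0]
force: [-1.1, -0.1, -4.8]
gripper_width: 44.2
gripper_force: 25.0
```

>>> {"name": "move_arm", "arguments": {"plan": [{"tx":-0.2,"ty":0,"tz":0.05,"wx":0,"wy":0,"wz":0},{"tx":0,"ty":0,"tz":0,"wx":0,"wy":0,"wz":0},{"tx":0,"ty":0,"tz":0,"wx":0,"wy":0,"wz":0}]}}

```text
time_s: 9.08
ee_pos: [545.9, 194.5, 52.9]
ee_rot: [-180.0, -75.1, 97.1]
force: [0.4, -0.0, -4.2]
gripper_width: 43.4
gripper_force: 25.0
```

>>> {"name": "move_arm", "arguments": {"plan": [{"tx":-0.15,"ty":0,"tz":0.04,"wx":0,"wy":0,"wz":0},{"tx":0,"ty":0,"tz":0,"wx":0,"wy":0,"wz":0},{"tx":0,"ty":0,"tz":0,"wx":0,"wy":0,"wz":0}]}}

```text
time_s: 9.33
ee_pos: [545.9, 194.5, 51.3]
ee_rot: [-180.0, -75.1, 97.1]
force: [-0.2, 0.5, -3.3]
gripper_width: 44.1
gripper_force: 25.0
```

>>> {"name": "move_arm", "arguments": {"plan": [{"tx":-0.15,"ty":0,"tz":0.04,"wx":0,"wy":0,"wz":0},{"tx":0,"ty":0,"tz":0,"wx":0,"wy":0,"wz":0},{"tx":0,"ty":0,"tz":0,"wx":0,"wy":0,"wz":0}]}}

```text
time_s: 9.58
ee_pos: [545.9, 194.4, 49.7]
ee_rot: [-180.0, -75.1, 97.1]
force: [-0.1, -0.6, -4.4]
gripper_width: 44.0
gripper_force: 25.0
```

>>> {"name": "move_arm", "arguments": {"plan": [{"tx":-0.15,"ty":0,"tz":0.04,"wx":0,"wy":0,"wz":0},{"tx":0,"ty":0,"tz":0,"wx":0,"wy":0,"wz":0},{"tx":0,"ty":0,"tz":0,"wx":0,"wy":0,"wz":0}]}}

```text
time_s: 9.83
ee_pos: [545.9, 194.5, 48.3]
ee_rot: [180.0, -75.1, 97.1]
force: [1.1, 0.5, -3.6]
gripper_width: 44.0
gripper_force: 25.0
```

>>> {"name": "move_arm", "arguments": {"plan": [{"tx":-0.15,"ty":0,"tz":0.04,"wx":0,"wy":0,"wz":0},{"tx":0,"ty":0,"tz":0,"wx":0,"wy":0,"wz":0},{"tx":0,"ty":0,"tz":0,"wx":0,"wy":0,"wz":0}]}}

```text
time_s: 10.08
ee_pos: [545.9, 194.5, 48.0]
ee_rot: [179.9, -75.2, 97.2]
force: [-0.3, -2.4, 3.0]
gripper_width: 43.3
gripper_force: 25.0
```

Contact at TCP z 48. Opening so the stamp rocks back onto its foot.

>>> {"name": "move_arm", "arguments": {"plan": [{"tx":0,"ty":0,"tz":0,"wx":0,"wy":0,"wz":0},{"tx":0,"ty":0,"tz":0,"wx":0,"wy":0,"wz":0},{"tx":0,"ty":0,"tz":0,"wx":0,"wy":0,"wz":0},{"tx":0,"ty":0,"tz":0,"wx":0,"wy":0,"wz":0},{"tx":0,"ty":0,"tz":0,"wx":0,"wy":0,"wz":0},{"tx":0,"ty":0,"tz":0,"wx":0,"wy":0,"wz":0},{"tx":0,"ty":0,"tz":0,"wx":0,"wy":0,"wz":0},{"tx":0,"ty":0,"tz":0,"wx":0,"wy":0,"wz":0},{"tx":0,"ty":0,"tz":0,"wx":0,"wy":0,"wz":0},{"tx":0,"ty":0,"tz":0,"wx":0,"wy":0,"wz":0}], "gripper": 9.12}}

```text
time_s: 10.92
ee_pos: [545.9, 194.4, 46.7]
ee_rot: [180.0, -75.1, 97.1]
force: [0.1, -0.2, 0.2]
gripper_width: 91.0
gripper_force: 0.0
```

```bash
python3 - <<'E'
from h import *
st()
f=grab_frame("scene"); c=f["color"][80:280,220:480]; cv2.imwrite("pics/s3.png",cv2.resize(c,None,fx=3,fy=3,interpolation=cv2.INTER_CUBIC)[:,:,::-1])
E
```

```text
{'time_s': np.float64(10.92), 'ee_pos': array([545.89, 194.45,  46.71]), 'ee_rot': array([179.99, -75.05,  97.11]), 'force': array([ 0.12, -0.21,  0.24]), 'gripper_width': np.float64(90.99), 'gripper_force': np.float64(0.0)}
```

View pics/s3.png

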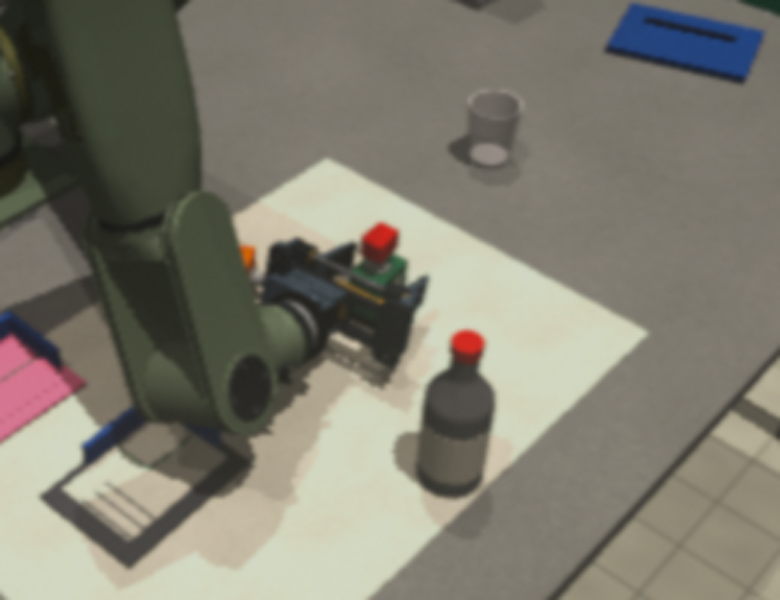

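The stamp stands on its foot between the open fingers (knob at (380,243)). Backing off and up, then turning the tool down again.

>>> {"name": "move_arm", "arguments": {"plan": [{"tx":0,"ty":0,"tz":-0.8,"wx":0,"wy":0,"wz":0},{"tx":0.3,"ty":0,"tz":-1.5,"wx":0,"wy":0,"wz":0},{"tx":0.6,"ty":0,"tz":-1.5,"wx":0,"wy":0,"wz":0},{"tx":1,"ty":0,"tz":-2,"wx":0,"wy":0,"wz":0},{"tx":1,"ty":0,"tz":-2,"wx":0,"wy":0,"wz":0},{"tx":2.5,"ty":0,"tz":-0.7,"wx":0,"wy":0,"wz":0},{"tx":2.5,"ty":0,"tz":-0.7,"wx":0,"wy":0,"wz":0},{"tx":2.5,"ty":0,"tz":-0.7,"wx":0,"wy":0,"wz":0},{"tx":2.5,"ty":0,"tz":-0.7,"wx":0,"wy":0,"wz":0},{"tx":2.5,"ty":0,"tz":-0.7,"wx":0,"wy":0,"wz":0},{"tx":2.5,"ty":0,"tz":-0.7,"wx":0,"wy":0,"wz":0}]}}

```text
time_s: 11.88
ee_pos: [554.4, 123.7, 252.9]
ee_rot: [179.8, -75.0, 97.2]
force: [-0.0, -0.2, 0.1]
gripper_width: 90.9
gripper_force: 0.0
```

>>> {"name": "move_arm", "arguments": {"plan": [{"tx":0,"ty":0,"tz":0,"wx":0,"wy":-0.12,"wz":0},{"tx":0,"ty":0,"tz":0,"wx":0,"wy":-0.12,"wz":0},{"tx":0,"ty":0,"tz":0,"wx":0,"wy":-0.12,"wz":0},{"tx":0,"ty":0,"tz":0,"wx":0,"wy":-0.12,"wz":0},{"tx":0,"ty":0,"tz":0,"wx":0,"wy":-0.12,"wz":0},{"tx":0,"ty":0,"tz":0,"wx":0,"wy":-0.12,"wz":0},{"tx":0,"ty":0,"tz":0,"wx":0,"wy":-0.12,"wz":0},{"tx":0,"ty":0,"tz":0,"wx":0,"wy":-0.12,"wz":0},{"tx":0,"ty":0,"tz":0,"wx":0,"wy":-0.12,"wz":0},{"tx":0,"ty":0,"tz":0,"wx":0,"wy":-0.12,"wz":0},{"tx":0,"ty":0,"tz":0,"wx":0,"wy":-0.11,"wz":0},{"tx":0,"ty":0,"tz":0,"wx":0,"wy":0,"wz":0}]}}

```text
time_s: 12.88
ee_pos: [554.2, 127.5, 252.7]
ee_rot: [179.8, 0.1, 97.3]
force: [-0.3, 0.4, -0.9]
gripper_width: 91.5
gripper_force: 0.0
```

```bash
python3 - <<'E'
from h import *
s=st(); print(np.round(s["qpos"],1))
f=grab_frame("wrist"); save(f,"pics/w3.png"); np.save("pics/w3.npy",f,allow_pickle=True)
E
```

```text
{'time_s': np.float64(12.88), 'ee_pos': array([554.19, 127.46, 252.67]), 'ee_rot': array([1.7984e+02, 1.1000e-01, 9.7260e+01]), 'force': array([-0.31,  0.41, -0.86]), 'gripper_width': np.float64(91.47), 'gripper_force': np.float64(0.0)}
[11.9 16.4 86.7 -0.1 76.7  4.6]
```

View pics/w3.png

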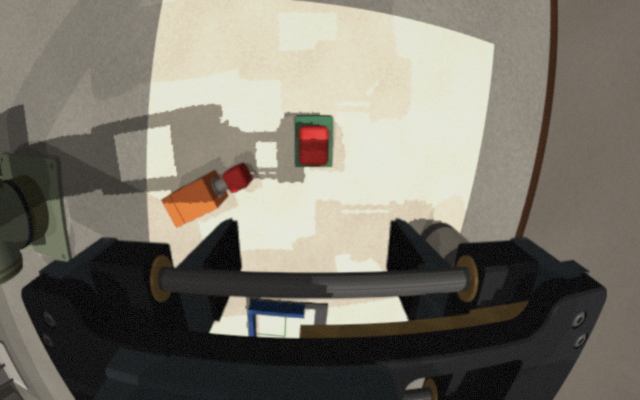

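The stamp stands upright: knob at (314,146), housing u 295–333, v 115–166. Measuring it.

```bash
python3 - <<'E'
from h import *
f=np.load("pics/w3.npy",allow_pickle=True).item(); im=f["color"]
H,S,V=[cv2.cvtColor(im,cv2.COLOR_RGB2HSV)[:,:,i].astype(int) for i in range(3)]
def big(m,box):
    u0,v0,u1,v1=box; mm=np.zeros(m.shape,np.uint8); mm[v0:v1,u0:u1]=m[v0:v1,u0:u1]
    return max(cv2.findContours(mm,0,cv2.CHAIN_APPROX_NONE)[0],key=cv2.contourArea)[:,0].astype(float)
gr=(H>40)&(H<90)&(S>90); rd=((H<8)|(H>172))&(S>130)
for n,m,z in(("g+r",gr|rd,70),("r",rd,118)):
    k=big(m,(280,95,350,185)); w=np.array([wz(f,*p,z)[:2] for p in k]).astype(np.float32)
    r=cv2.minAreaRect(w); print(n,k.min(0),k.max(0),r)
# jig blue in wrist and top
t=np.load("pics/top0.npy",allow_pickle=True).item()
print([wz(f,u,v,33)[:2].round(1) for u,v in((249,303),(304,307))])
E
```

```text
g+r [299. 125.] [328. 164.] ((548.8021850585938, 166.08056640625), (32.858070373535156, 44.99646759033203), 6.770449638366699)
r [299. 125.] [328. 164.] ((548.104736328125, 171.3111114501953), (28.37272071838379, 38.85411834716797), 6.770427703857422)
[array([480.8, -86.5]), array([565.5, -80.7])]
```

>>> {"name": "move_arm", "arguments": {"plan": [{"tx":-2,"ty":0,"tz":0,"wx":0,"wy":0,"wz":0},{"tx":-3.5,"ty":0,"tz":0,"wx":0,"wy":0,"wz":0},{"tx":-3.5,"ty":0,"tz":0,"wx":0,"wy":0,"wz":0},{"tx":-3.5,"ty":0,"tz":0,"wx":0,"wy":0,"wz":0},{"tx":-3.5,"ty":0,"tz":0,"wx":0,"wy":0,"wz":0},{"tx":-3.5,"ty":-0.6,"tz":0,"wx":0,"wy":0,"wz":0},{"tx":-3.5,"ty":-0.6,"tz":0,"wx":0,"wy":0,"wz":0},{"tx":-3.5,"ty":-0.6,"tz":0,"wx":0,"wy":0,"wz":0},{"tx":-3.5,"ty":-0.6,"tz":0,"wx":0,"wy":0,"wz":0},{"tx":-3,"ty":-0.6,"tz":0,"wx":0,"wy":0,"wz":0},{"tx":0,"ty":0,"tz":0,"wx":0,"wy":0,"wz":0},{"tx":0,"ty":0,"tz":0,"wx":0,"wy":0,"wz":0}]}}

```text
time_s: 13.93
ee_pos: [564.1, -209.2, 250.5]
ee_rot: [-180.0, -0.1, 96.7]
force: [0.4, 0.8, 0.4]
gripper_width: 90.8
gripper_force: 0.0
```

```bash
python3 - <<'E'
from h import *
s=st()
f=grab_frame("wrist"); cv2.imwrite("pics/w4.png",cv2.resize(f["color"][20:245,180:480],None,fx=2.6,fy=2.6,interpolation=cv2.INTER_CUBIC)[:,:,::-1]); np.save("pics/w4.npy",f,allow_pickle=True)
E
```

```text
{'time_s': np.float64(13.93), 'ee_pos': array([ 564.13, -209.19,  250.51]), 'ee_rot': array([-1.7999e+02, -1.0000e-01,  9.6740e+01]), 'force': array([0.35, 0.82, 0.41]), 'gripper_width': np.float64(90.75), 'gripper_force': np.float64(0.0)}
```

View pics/w4.png

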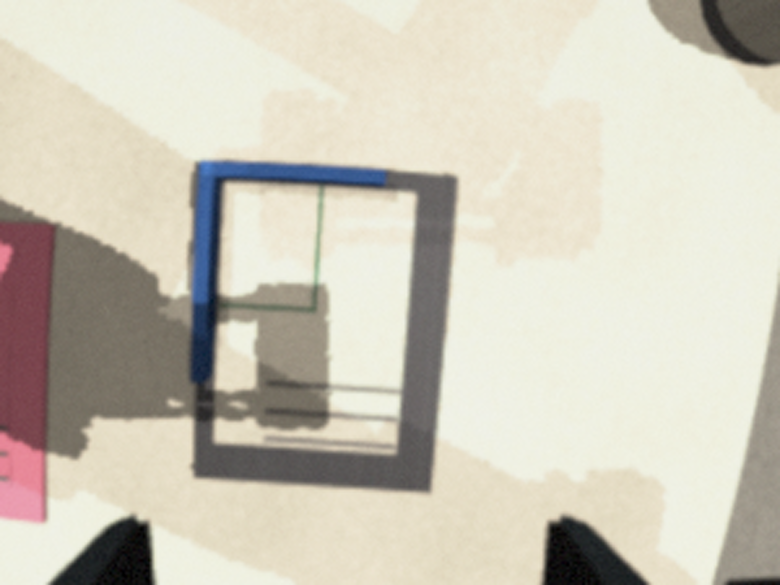

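The jig view is clean. In the crop, the blue corner is at (205,163), the fence ends are at (387,170) and (192,381), and the plate corners are at (455,176), (431,491) and (195,476). Next I fit the fence and plate edges.

```bash
python3 - <<'E'
from h import *
f=np.load("pics/w4.npy",allow_pickle=True).item(); im=cv2.resize(f["color"],None,fx=4,fy=4,interpolation=cv2.INTER_CUBIC)
H,S,V=[cv2.cvtColor(im,cv2.COLOR_RGB2HSV)[:,:,i].astype(int) for i in range(3)]
bl=(H>100)&(H<130)&(S>110)
# crop px -> full px
cr=lambda x,y:(x/2.6+180,y/2.6+20)
def ext(axis,lo,hi,a,b):  # scan columns/rows; a..b the window in the scan axis
    o=[]
    for c in range(int(lo*4),int(hi*4),4):
        l=bl[int(a*4):int(b*4),c] if axis=='v' else bl[c,int(a*4):int(b*4)]
        i=np.flatnonzero(l)
        if len(i)>3: o.append((c/4-.375,i[0]/4+a-.5,(i[-1]+1)/4+a-.5))
    return np.array(o)
def fit(P):
    vx,vy,x,y=cv2.fitLine(P.astype(np.float32),cv2.DIST_HUBER,0,.01,.01).ravel(); return np.array([vx,vy]),np.array([x,y])
A=ext('v',cr(235,0)[0],cr(375,0)[0],cr(0,145)[1],cr(0,215)[1])
B=ext('u',cr(0,200)[1],cr(0,365)[1],cr(175,0)[0],cr(245,0)[0])
L={}
L['xo']=fit(np.array([wz(f,u,p,33)[:2] for u,p,q in A])); L['xi']=fit(np.array([wz(f,u,q,5)[:2] for u,p,q in A]))
L['yo']=fit(np.array([wz(f,p,v,33)[:2] for v,p,q in B])); L['yi']=fit(np.array([wz(f,q,v,5)[:2] for v,p,q in B]))
def inter(a,b):
    t=np.linalg.solve(np.c_[a[0],-b[0]],b[1]-a[1]); return a[1]+t[0]*a[0]
for k in L: print(k,np.degrees(np.arctan2(L[k][0][1],L[k][0][0])).round(2),L[k][1].round(1))
print("outer",inter(L['xo'],L['yo']),"inner",inter(L['xi'],L['yi']))
for c in((455,176),(431,491),(195,476)): print("plate",wz(f,*cr(*c),5)[:2].round(1))
E
```

```text
xo 2.82 [ 529.1 -100.1]
xi 2.78 [ 528. -105.]
yo -86.14 [ 482.8 -157.9]
yi -87.07 [ 487.2 -149.4]
outer [ 479.04828 -102.53104] inner [ 485.05893 -107.07662]
plate [604.7 -93.4]
plate [ 615.  -260.9]
plate [ 486.4 -267.6]
```

Edges and corners agree. The jig yaw deviates by 3.0°, the corner is at about (486.6, -108.3) and the stamp's goal is about (510, -137). Back to take the stamp.

>>> {"name": "move_arm", "arguments": {"plan": [{"tx":2.5,"ty":0.26,"tz":0,"wx":0,"wy":0,"wz":0},{"tx":3.5,"ty":0.26,"tz":0,"wx":0,"wy":0,"wz":0},{"tx":3.5,"ty":0.26,"tz":0,"wx":0,"wy":0,"wz":0},{"tx":3.5,"ty":0.26,"tz":0,"wx":0,"wy":0,"wz":0},{"tx":3.5,"ty":0.26,"tz":0,"wx":0,"wy":0,"wz":0},{"tx":3.5,"ty":0.26,"tz":0,"wx":0,"wy":0,"wz":0},{"tx":3.5,"ty":0.26,"tz":0,"wx":0,"wy":0,"wz":0},{"tx":3.5,"ty":0.26,"tz":0,"wx":0,"wy":0,"wz":0},{"tx":3.5,"ty":0.26,"tz":0,"wx":0,"wy":0,"wz":0},{"tx":3.5,"ty":0.26,"tz":0,"wx":0,"wy":0,"wz":0},{"tx":3.5,"ty":0.26,"tz":0,"wx":0,"wy":0,"wz":0},{"tx":0.5,"ty":0,"tz":0,"wx":0,"wy":0,"wz":0}]}}

```text
time_s: 14.98
ee_pos: [545.5, 180.4, 250.7]
ee_rot: [-180.0, -0.2, 97.4]
force: [-0.0, 0.4, -0.7]
gripper_width: 91.6
gripper_force: 0.0
```

>>> {"name": "move_arm", "arguments": {"plan": [{"tx":0,"ty":0,"tz":0,"wx":0,"wy":0,"wz":0},{"tx":0,"ty":0,"tz":0,"wx":0,"wy":0,"wz":0}]}}

```text
time_s: 15.15
ee_pos: [546.3, 174.8, 250.6]
ee_rot: [-180.0, 0.0, 97.2]
force: [-0.3, -0.9, 0.5]
gripper_width: 91.3
gripper_force: 0.0
```

>>> {"name": "move_arm", "arguments": {"plan": [{"tx":-0.35,"ty":0.13,"tz":0,"wx":0,"wy":0,"wz":0},{"tx":0,"ty":0,"tz":2.5,"wx":0,"wy":0,"wz":0},{"tx":0,"ty":0,"tz":2.5,"wx":0,"wy":0,"wz":0},{"tx":0,"ty":0,"tz":2.5,"wx":0,"wy":0,"wz":0},{"tx":0,"ty":0,"tz":2.5,"wx":0,"wy":0,"wz":0},{"tx":0,"ty":0,"tz":2.5,"wx":0,"wy":0,"wz":0},{"tx":0,"ty":0,"tz":2.5,"wx":0,"wy":0,"wz":0},{"tx":0,"ty":0,"tz":2,"wx":0,"wy":0,"wz":0},{"tx":0,"ty":0,"tz":1.5,"wx":0,"wy":0,"wz":0},{"tx":0,"ty":0,"tz":1,"wx":0,"wy":0,"wz":0},{"tx":0,"ty":0,"tz":0,"wx":0,"wy":0,"wz":0},{"tx":0,"ty":0,"tz":0,"wx":0,"wy":0,"wz":0}]}}

```text
time_s: 16.15
ee_pos: [549.0, 170.4, 55.8]
ee_rot: [-180.0, 0.0, 97.0]
force: [0.4, 0.7, -0.5]
gripper_width: 91.6
gripper_force: 0.0
```

>>> {"name": "move_arm", "arguments": {"plan": [{"tx":0,"ty":0,"tz":0.6,"wx":0,"wy":0,"wz":0},{"tx":0,"ty":0,"tz":0,"wx":0,"wy":0,"wz":0},{"tx":0,"ty":0,"tz":0,"wx":0,"wy":0,"wz":0}]}}

```text
time_s: 16.4
ee_pos: [549.0, 171.3, 50.1]
ee_rot: [179.9, -0.0, 97.1]
force: [0.1, 0.5, -0.2]
gripper_width: 91.3
gripper_force: 0.0
```

>>> {"name": "move_arm", "arguments": {"plan": [{"tx":0,"ty":0,"tz":0,"wx":0,"wy":0,"wz":0},{"tx":0,"ty":0,"tz":0,"wx":0,"wy":0,"wz":0},{"tx":0,"ty":0,"tz":0,"wx":0,"wy":0,"wz":0},{"tx":0,"ty":0,"tz":0,"wx":0,"wy":0,"wz":0},{"tx":0,"ty":0,"tz":0,"wx":0,"wy":0,"wz":0},{"tx":0,"ty":0,"tz":0,"wx":0,"wy":0,"wz":0},{"tx":0,"ty":0,"tz":0,"wx":0,"wy":0,"wz":0},{"tx":0,"ty":0,"tz":0,"wx":0,"wy":0,"wz":0},{"tx":0,"ty":0,"tz":0,"wx":0,"wy":0,"wz":0}], "gripper": 3, "force": 25}}

```text
time_s: 17.15
ee_pos: [548.7, 171.4, 49.6]
ee_rot: [180.0, 0.0, 97.1]
force: [-0.1, 0.1, 0.1]
gripper_width: 43.7
gripper_force: 25.0
```

>>> {"name": "move_arm", "arguments": {"plan": [{"tx":0,"ty":0,"tz":-0.5,"wx":0,"wy":0,"wz":0},{"tx":0,"ty":0,"tz":-1,"wx":0,"wy":0,"wz":0},{"tx":0,"ty":0,"tz":-1.5,"wx":0,"wy":0,"wz":0},{"tx":0,"ty":0,"tz":-2,"wx":0,"wy":0,"wz":0},{"tx":0,"ty":0,"tz":-2,"wx":0,"wy":0,"wz":0},{"tx":0,"ty":0,"tz":-1,"wx":0,"wy":0,"wz":0},{"tx":0,"ty":0,"tz":0,"wx":0,"wy":0,"wz":0.07},{"tx":0,"ty":0,"tz":0,"wx":0,"wy":0,"wz":0},{"tx":0,"ty":0,"tz":0,"wx":0,"wy":0,"wz":0}]}}

```text
time_s: 17.9
ee_pos: [548.1, 171.2, 129.3]
ee_rot: [-179.9, 0.0, 93.2]
force: [0.8, -0.2, -4.6]
gripper_width: 43.9
gripper_force: 25.0
```

Gripped and lifted: width 43.9, weight 4.6 N. Carrying it to just short of the corner.

>>> {"name": "move_arm", "arguments": {"plan": [{"tx":-1.5,"ty":-0.2,"tz":0,"wx":0,"wy":0,"wz":0},{"tx":-2.9,"ty":-0.44,"tz":0,"wx":0,"wy":0,"wz":0},{"tx":-3,"ty":-0.46,"tz":0,"wx":0,"wy":0,"wz":0},{"tx":-3,"ty":-0.46,"tz":0,"wx":0,"wy":0,"wz":0},{"tx":-3,"ty":-0.46,"tz":0,"wx":0,"wy":0,"wz":0},{"tx":-3,"ty":-0.46,"tz":0,"wx":0,"wy":0,"wz":0},{"tx":-3,"ty":-0.46,"tz":0,"wx":0,"wy":0,"wz":0},{"tx":-3,"ty":-0.46,"tz":0,"wx":0,"wy":0,"wz":0},{"tx":-3,"ty":-0.46,"tz":0,"wx":0,"wy":0,"wz":0},{"tx":-3,"ty":-0.46,"tz":0,"wx":0,"wy":0,"wz":0},{"tx":-2,"ty":-0.3,"tz":0,"wx":0,"wy":0,"wz":0},{"tx":-1,"ty":-0.1,"tz":0,"wx":0,"wy":0,"wz":0}]}}

```text
time_s: 18.9
ee_pos: [517.1, -147.7, 129.0]
ee_rot: [-179.9, 0.0, 93.0]
force: [-0.3, 0.4, -4.3]
gripper_width: 43.8
gripper_force: 25.0
```

>>> {"name": "move_arm", "arguments": {"plan": [{"tx":0,"ty":0,"tz":0,"wx":0,"wy":0,"wz":0},{"tx":0,"ty":0,"tz":0,"wx":0,"wy":0,"wz":0},{"tx":0,"ty":0,"tz":0,"wx":0,"wy":0,"wz":0}]}}

```text
time_s: 19.15
ee_pos: [518.2, -143.7, 129.3]
ee_rot: [-180.0, -0.1, 93.1]
force: [0.1, 0.8, -3.4]
gripper_width: 44.0
gripper_force: 25.0
```

>>> {"name": "move_arm", "arguments": {"plan": [{"tx":0,"ty":0,"tz":1,"wx":0,"wy":0,"wz":0},{"tx":0,"ty":0,"tz":1.5,"wx":0,"wy":0,"wz":0},{"tx":0,"ty":0,"tz":1.5,"wx":0,"wy":0,"wz":0},{"tx":0,"ty":0,"tz":1.5,"wx":0,"wy":0,"wz":0},{"tx":0,"ty":0,"tz":1,"wx":0,"wy":0,"wz":0},{"tx":0,"ty":0,"tz":0.5,"wx":0,"wy":0,"wz":0},{"tx":0,"ty":0,"tz":0.2,"wx":0,"wy":0,"wz":0},{"tx":0,"ty":0,"tz":0,"wx":0,"wy":0,"wz":0},{"tx":0,"ty":0,"tz":0,"wx":0,"wy":0,"wz":0}]}}

```text
time_s: 19.9
ee_pos: [519.1, -144.7, 58.2]
ee_rot: [179.9, 0.0, 93.1]
force: [-0.4, -0.5, -5.1]
gripper_width: 43.8
gripper_force: 25.0
```

>>> {"name": "move_arm", "arguments": {"plan": [{"tx":0,"ty":0,"tz":0.1,"wx":0,"wy":0,"wz":0},{"tx":0,"ty":0,"tz":0,"wx":0,"wy":0,"wz":0},{"tx":0,"ty":0,"tz":0,"wx":0,"wy":0,"wz":0}]}}

```text
time_s: 20.15
ee_pos: [518.7, -144.8, 57.1]
ee_rot: [180.0, 0.0, 93.1]
force: [-0.3, 1.1, -4.4]
gripper_width: 43.8
gripper_force: 25.0
```

Now lowering in small steps until the stamp touches the card.

>>> {"name": "move_arm", "arguments": {"plan": [{"tx":0,"ty":0,"tz":0.12,"wx":0,"wy":0,"wz":0},{"tx":0,"ty":0,"tz":0,"wx":0,"wy":0,"wz":0},{"tx":0,"ty":0,"tz":0,"wx":0,"wy":0,"wz":0}]}}

```text
time_s: 20.4
ee_pos: [518.4, -144.8, 55.4]
ee_rot: [-180.0, 0.0, 93.1]
force: [-0.2, 0.1, -4.4]
gripper_width: 43.5
gripper_force: 25.0
```

>>> {"name": "move_arm", "arguments": {"plan": [{"tx":0,"ty":0,"tz":0.1,"wx":0,"wy":0,"wz":0},{"tx":0,"ty":0,"tz":0,"wx":0,"wy":0,"wz":0},{"tx":0,"ty":0,"tz":0,"wx":0,"wy":0,"wz":0}]}}

```text
time_s: 20.65
ee_pos: [518.7, -144.8, 54.6]
ee_rot: [180.0, 0.0, 93.1]
force: [0.5, -0.3, -1.9]
gripper_width: 43.5
gripper_force: 25.0
```

Contact. Sliding towards the +x fence (tool +x), then the +y fence (tool -y).

>>> {"name": "move_arm", "arguments": {"plan": [{"tx":0.15,"ty":-0.15,"tz":0,"wx":0,"wy":0,"wz":0},{"tx":0.15,"ty":-0.15,"tz":0,"wx":0,"wy":0,"wz":0},{"tx":0.15,"ty":-0.15,"tz":0,"wx":0,"wy":0,"wz":0},{"tx":0,"ty":0,"tz":0,"wx":0,"wy":0,"wz":0},{"tx":0,"ty":0,"tz":0,"wx":0,"wy":0,"wz":0}]}}

```text
time_s: 21.07
ee_pos: [513.5, -140.2, 54.6]
ee_rot: [-180.0, -0.0, 93.1]
force: [0.4, 1.7, -1.1]
gripper_width: 43.5
gripper_force: 25.0
```

>>> {"name": "move_arm", "arguments": {"plan": [{"tx":0.1,"ty":0,"tz":0,"wx":0,"wy":0,"wz":0},{"tx":0.1,"ty":0,"tz":0,"wx":0,"wy":0,"wz":0},{"tx":0,"ty":0,"tz":0,"wx":0,"wy":0,"wz":0},{"tx":0,"ty":0,"tz":0,"wx":0,"wy":0,"wz":0}]}}

```text
time_s: 21.4
ee_pos: [513.8, -138.6, 54.6]
ee_rot: [180.0, 0.0, 93.1]
force: [0.0, -1.2, -0.0]
gripper_width: 43.9
gripper_force: 25.0
```

>>> {"name": "move_arm", "arguments": {"plan": [{"tx":0.1,"ty":0,"tz":0,"wx":0,"wy":0,"wz":0},{"tx":0,"ty":0,"tz":0,"wx":0,"wy":0,"wz":0},{"tx":0,"ty":0,"tz":0,"wx":0,"wy":0,"wz":0}]}}

```text
time_s: 21.65
ee_pos: [513.9, -137.6, 54.6]
ee_rot: [180.0, 0.0, 93.1]
force: [0.1, -1.4, 0.1]
gripper_width: 43.8
gripper_force: 25.0
```

>>> {"name": "move_arm", "arguments": {"plan": [{"tx":0.1,"ty":0,"tz":0,"wx":0,"wy":0,"wz":0},{"tx":0,"ty":0,"tz":0,"wx":0,"wy":0,"wz":0},{"tx":0,"ty":0,"tz":0,"wx":0,"wy":0,"wz":0}]}}

```text
time_s: 21.9
ee_pos: [513.9, -136.5, 54.6]
ee_rot: [180.0, 0.0, 93.1]
force: [1.2, -1.2, 0.9]
gripper_width: 43.9
gripper_force: 25.0
```

>>> {"name": "move_arm", "arguments": {"plan": [{"tx":0.1,"ty":0,"tz":0,"wx":0,"wy":0,"wz":0},{"tx":0,"ty":0,"tz":0,"wx":0,"wy":0,"wz":0},{"tx":0,"ty":0,"tz":0,"wx":0,"wy":0,"wz":0}]}}

```text
time_s: 22.15
ee_pos: [513.8, -135.7, 54.6]
ee_rot: [180.0, 0.0, 93.1]
force: [0.9, -1.8, 1.7]
gripper_width: 43.7
gripper_force: 25.0
```

>>> {"name": "move_arm", "arguments": {"plan": [{"tx":0.1,"ty":0,"tz":0,"wx":0,"wy":0,"wz":0},{"tx":0,"ty":0,"tz":0,"wx":0,"wy":0,"wz":0},{"tx":0,"ty":0,"tz":0,"wx":0,"wy":0,"wz":0}]}}

```text
time_s: 22.4
ee_pos: [513.8, -135.6, 54.7]
ee_rot: [179.9, 0.1, 93.1]
force: [-0.0, -5.4, 0.2]
gripper_width: 44.0
gripper_force: 25.0
```

>>> {"name": "move_arm", "arguments": {"plan": [{"tx":0.1,"ty":0,"tz":0,"wx":0,"wy":0,"wz":0},{"tx":0,"ty":0,"tz":0,"wx":0,"wy":0,"wz":0},{"tx":0,"ty":0,"tz":0,"wx":0,"wy":0,"wz":0}]}}

```text
time_s: 22.65
ee_pos: [513.9, -135.5, 54.7]
ee_rot: [179.9, 0.2, 93.2]
force: [0.2, -9.6, 0.6]
gripper_width: 44.0
gripper_force: 25.0
```

The +x fence is reached. Now the +y fence.

>>> {"name": "move_arm", "arguments": {"plan": [{"tx":-0.1,"ty":-0.1,"tz":0,"wx":0,"wy":0,"wz":0},{"tx":0,"ty":-0.1,"tz":0,"wx":0,"wy":0,"wz":0},{"tx":0,"ty":0,"tz":0,"wx":0,"wy":0,"wz":0},{"tx":0,"ty":0,"tz":0,"wx":0,"wy":0,"wz":0}]}}

```text
time_s: 22.98
ee_pos: [513.0, -135.6, 54.7]
ee_rot: [179.8, 0.1, 93.1]
force: [3.5, -4.8, -1.2]
gripper_width: 43.7
gripper_force: 25.0
```

>>> {"name": "move_arm", "arguments": {"plan": [{"tx":0,"ty":-0.1,"tz":0,"wx":0,"wy":0,"wz":0},{"tx":0,"ty":0,"tz":0,"wx":0,"wy":0,"wz":0},{"tx":0,"ty":0,"tz":0,"wx":0,"wy":0,"wz":0}]}}

```text
time_s: 23.23
ee_pos: [512.2, -135.7, 54.7]
ee_rot: [179.8, 0.1, 93.1]
force: [4.3, -5.4, -1.9]
gripper_width: 43.8
gripper_force: 25.0
```

>>> {"name": "move_arm", "arguments": {"plan": [{"tx":0,"ty":-0.1,"tz":0,"wx":0,"wy":0,"wz":0},{"tx":0,"ty":0,"tz":0,"wx":0,"wy":0,"wz":0},{"tx":0,"ty":0,"tz":0,"wx":0,"wy":0,"wz":0}]}}

```text
time_s: 23.48
ee_pos: [511.2, -135.7, 54.7]
ee_rot: [179.8, 0.1, 93.1]
force: [3.3, -4.8, -1.7]
gripper_width: 43.7
gripper_force: 25.0
```

>>> {"name": "move_arm", "arguments": {"plan": [{"tx":0,"ty":-0.1,"tz":0,"wx":0,"wy":0,"wz":0},{"tx":0,"ty":0,"tz":0,"wx":0,"wy":0,"wz":0},{"tx":0,"ty":0,"tz":0,"wx":0,"wy":0,"wz":0}]}}

```text
time_s: 23.73
ee_pos: [510.5, -135.7, 54.8]
ee_rot: [179.7, 0.1, 93.1]
force: [4.4, -5.3, -3.1]
gripper_width: 43.9
gripper_force: 25.0
```

>>> {"name": "move_arm", "arguments": {"plan": [{"tx":0,"ty":-0.1,"tz":0,"wx":0,"wy":0,"wz":0},{"tx":0,"ty":0,"tz":0,"wx":0,"wy":0,"wz":0},{"tx":0,"ty":0,"tz":0,"wx":0,"wy":0,"wz":0}]}}

```text
time_s: 23.98
ee_pos: [510.4, -135.7, 54.8]
ee_rot: [179.6, 0.1, 93.1]
force: [5.8, -4.9, -3.3]
gripper_width: 43.6
gripper_force: 25.0
```

>>> {"name": "move_arm", "arguments": {"plan": [{"tx":0,"ty":-0.1,"tz":0,"wx":0,"wy":0,"wz":0},{"tx":0,"ty":0,"tz":0,"wx":0,"wy":0,"wz":0},{"tx":0,"ty":0,"tz":0,"wx":0,"wy":0,"wz":0}]}}

```text
time_s: 24.23
ee_pos: [510.3, -135.8, 54.8]
ee_rot: [179.5, 0.1, 93.1]
force: [7.6, -3.7, -4.6]
gripper_width: 44.1
gripper_force: 25.0
```

Both fences are touched. Relaxing, seating it down and releasing.

>>> {"name": "move_arm", "arguments": {"plan": [{"tx":0,"ty":0.1,"tz":0.1,"wx":0,"wy":0,"wz":0},{"tx":0,"ty":0,"tz":0,"wx":0,"wy":0,"wz":0},{"tx":0,"ty":0,"tz":0,"wx":0,"wy":0,"wz":0}]}}

```text
time_s: 24.48
ee_pos: [510.5, -135.8, 54.7]
ee_rot: [179.6, 0.1, 93.1]
force: [4.6, -3.7, 2.4]
gripper_width: 43.9
gripper_force: 25.0
```

>>> {"name": "move_arm", "arguments": {"plan": [{"tx":-0.05,"ty":0.05,"tz":0,"wx":0,"wy":0,"wz":0},{"tx":0,"ty":0,"tz":0,"wx":0,"wy":0,"wz":0},{"tx":0,"ty":0,"tz":0,"wx":0,"wy":0,"wz":0}]}}

```text
time_s: 24.73
ee_pos: [510.5, -135.8, 54.7]
ee_rot: [179.7, 0.1, 93.1]
force: [4.5, -2.6, 5.1]
gripper_width: 43.7
gripper_force: 25.0
```

>>> {"name": "move_arm", "arguments": {"plan": [{"tx":0,"ty":0,"tz":0,"wx":0,"wy":0,"wz":0},{"tx":0,"ty":0,"tz":0,"wx":0,"wy":0,"wz":0},{"tx":0,"ty":0,"tz":0,"wx":0,"wy":0,"wz":0},{"tx":0,"ty":0,"tz":0,"wx":0,"wy":0,"wz":0},{"tx":0,"ty":0,"tz":0,"wx":0,"wy":0,"wz":0},{"tx":0,"ty":0,"tz":0,"wx":0,"wy":0,"wz":0},{"tx":0,"ty":0,"tz":0,"wx":0,"wy":0,"wz":0},{"tx":0,"ty":0,"tz":0,"wx":0,"wy":0,"wz":0}], "gripper": 9.12}}

```text
time_s: 25.4
ee_pos: [507.7, -135.2, 53.3]
ee_rot: [-180.0, -0.0, 93.1]
force: [-0.1, 0.3, 0.6]
gripper_width: 90.8
gripper_force: 0.0
```

>>> {"name": "move_arm", "arguments": {"plan": [{"tx":0,"ty":0.25,"tz":-1,"wx":0,"wy":0,"wz":0},{"tx":0,"ty":0,"tz":-2.5,"wx":0,"wy":0,"wz":0},{"tx":0,"ty":0,"tz":-2.5,"wx":0,"wy":0,"wz":0},{"tx":0,"ty":0,"tz":-2.5,"wx":0,"wy":0,"wz":0},{"tx":0,"ty":0,"tz":-2.5,"wx":0,"wy":0,"wz":0},{"tx":0,"ty":0,"tz":-2.5,"wx":0,"wy":0,"wz":0},{"tx":0,"ty":0,"tz":-2.5,"wx":0,"wy":0,"wz":0},{"tx":0,"ty":0,"tz":-2.5,"wx":0,"wy":0,"wz":0},{"tx":0,"ty":0,"tz":-1,"wx":0,"wy":0,"wz":0},{"tx":0,"ty":0,"tz":0,"wx":0,"wy":0,"wz":0},{"tx":0,"ty":0,"tz":0,"wx":0,"wy":0,"wz":0}], "gripper": 9.12}}

```text
time_s: 26.32
ee_pos: [510.1, -135.1, 247.8]
ee_rot: [-180.0, -0.0, 93.1]
force: [-1.0, 0.1, -0.0]
gripper_width: 91.6
gripper_force: 0.0
```

```bash
python3 - <<'E'
from h import *
s=st()
f=grab_frame("wrist"); im=f["color"]; cv2.imwrite("pics/w5.png",cv2.resize(im[90:290,190:450],None,fx=3,fy=3,interpolation=cv2.INTER_CUBIC)[:,:,::-1]); np.save("pics/w5.npy",f,allow_pickle=True)
H,S,V=[cv2.cvtColor(im,cv2.COLOR_RGB2HSV)[:,:,i].astype(int) for i in range(3)]
m=((((H<8)|(H>172))&(S>130))).astype(np.uint8); m[:, :250]=0; m[:,400:]=0; m[260:]=0
k=max(cv2.findContours(m,0,cv2.CHAIN_APPROX_NONE)[0],key=cv2.contourArea)[:,0].astype(float)
print(k.min(0),k.max(0),cv2.minAreaRect(np.array([wz(f,*p,123)[:2] for p in k]).astype(np.float32)))
E
```

```text
{'time_s': np.float64(26.32), 'ee_pos': array([ 510.1 , -135.06,  247.8 ]), 'ee_rot': array([-1.7997e+02, -1.0000e-02,  9.3090e+01]), 'force': array([-1.01,  0.12, -0.05]), 'gripper_width': np.float64(91.59), 'gripper_force': np.float64(0.0)}
[300. 169.] [328. 209.] ((509.7290344238281, -133.4105224609375), (27.84870147705078, 40.51897430419922), 3.0824368000030518)
```

View pics/w5.png

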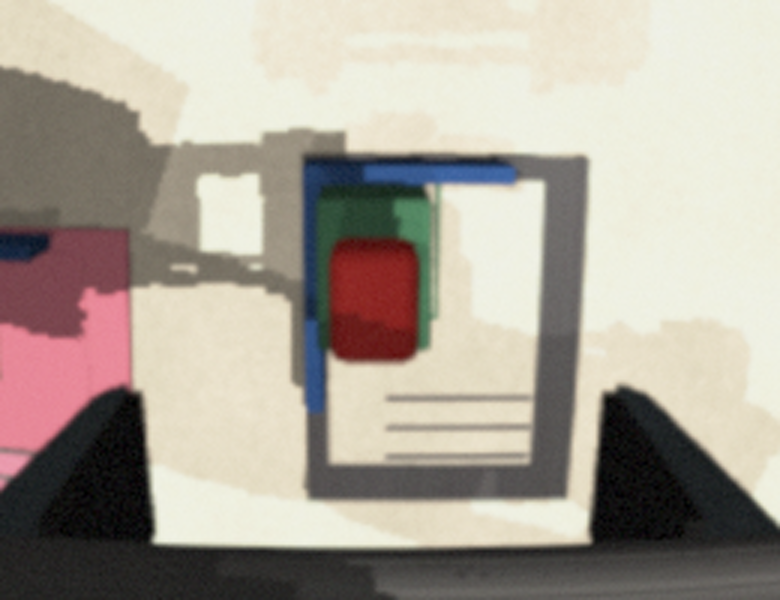

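The stamp sits flush in the corner, square (3.08°), with the knob at crop (374,300). Closing the fingers and lowering onto the knob.

>>> {"name": "move_arm", "arguments": {"plan": [{"tx":-0.05,"ty":0,"tz":0,"wx":0,"wy":0,"wz":0},{"tx":0,"ty":0,"tz":0,"wx":0,"wy":0,"wz":0},{"tx":0,"ty":0,"tz":0,"wx":0,"wy":0,"wz":0},{"tx":0,"ty":0,"tz":1,"wx":0,"wy":0,"wz":0},{"tx":0,"ty":0,"tz":2,"wx":0,"wy":0,"wz":0},{"tx":0,"ty":0,"tz":2,"wx":0,"wy":0,"wz":0},{"tx":0,"ty":0,"tz":2,"wx":0,"wy":0,"wz":0},{"tx":0,"ty":0,"tz":2,"wx":0,"wy":0,"wz":0},{"tx":0,"ty":0,"tz":1.5,"wx":0,"wy":0,"wz":0},{"tx":0,"ty":0,"tz":0.8,"wx":0,"wy":0,"wz":0},{"tx":0,"ty":0,"tz":0,"wx":0,"wy":0,"wz":0},{"tx":0,"ty":0,"tz":0,"wx":0,"wy":0,"wz":0}], "gripper": 0}}

```text
time_s: 27.37
ee_pos: [510.5, -135.7, 135.2]
ee_rot: [-180.0, -0.0, 93.1]
force: [-0.4, 1.0, 0.8]
gripper_width: 14.1
gripper_force: 0.0
```

>>> {"name": "move_arm", "arguments": {"plan": [{"tx":0,"ty":0,"tz":0.3,"wx":0,"wy":0,"wz":0},{"tx":0,"ty":0,"tz":0.3,"wx":0,"wy":0,"wz":0},{"tx":0,"ty":0,"tz":0,"wx":0,"wy":0,"wz":0},{"tx":0,"ty":0,"tz":0,"wx":0,"wy":0,"wz":0}]}}

```text
time_s: 27.7
ee_pos: [510.6, -135.7, 129.8]
ee_rot: [180.0, 0.0, 93.1]
force: [-0.9, -0.5, -0.0]
gripper_width: -0.0
gripper_force: 0.0
```

>>> {"name": "move_arm", "arguments": {"plan": [{"tx":0,"ty":0,"tz":0.3,"wx":0,"wy":0,"wz":0},{"tx":0,"ty":0,"tz":0.3,"wx":0,"wy":0,"wz":0},{"tx":0,"ty":0,"tz":0.3,"wx":0,"wy":0,"wz":0},{"tx":0,"ty":0,"tz":0,"wx":0,"wy":0,"wz":0},{"tx":0,"ty":0,"tz":0,"wx":0,"wy":0,"wz":0}]}}

```text
time_s: 28.12
ee_pos: [510.7, -135.7, 120.8]
ee_rot: [180.0, 0.0, 93.1]
force: [-1.2, -0.5, 4.4]
gripper_width: 0.5
gripper_force: 2.2
```

>>> {"name": "move_arm", "arguments": {"plan": [{"tx":0,"ty":0,"tz":0.3,"wx":0,"wy":0,"wz":0},{"tx":0,"ty":0,"tz":0.3,"wx":0,"wy":0,"wz":0},{"tx":0,"ty":0,"tz":0.3,"wx":0,"wy":0,"wz":0},{"tx":0,"ty":0,"tz":0,"wx":0,"wy":0,"wz":0},{"tx":0,"ty":0,"tz":0,"wx":0,"wy":0,"wz":0}]}}

```text
time_s: 28.53
ee_pos: [510.8, -135.7, 112.3]
ee_rot: [179.9, 0.0, 93.1]
force: [-1.3, 0.3, 8.9]
gripper_width: 0.3
gripper_force: 4.0
```

>>> {"name": "move_arm", "arguments": {"plan": [{"tx":0,"ty":0,"tz":0.3,"wx":0,"wy":0,"wz":0},{"tx":0,"ty":0,"tz":0.3,"wx":0,"wy":0,"wz":0},{"tx":0,"ty":0,"tz":0.1,"wx":0,"wy":0,"wz":0},{"tx":0,"ty":0,"tz":0,"wx":0,"wy":0,"wz":0},{"tx":0,"ty":0,"tz":0,"wx":0,"wy":0,"wz":0}]}}

```text
time_s: 28.95
ee_pos: [511.1, -135.8, 107.2]
ee_rot: [179.9, 0.0, 93.1]
force: [-4.0, 2.0, 18.9]
gripper_width: 0.3
gripper_force: 9.2
```

>>> {"name": "move_arm", "arguments": {"plan": [{"tx":0,"ty":0,"tz":0.1,"wx":0,"wy":0,"wz":0},{"tx":0,"ty":0,"tz":0,"wx":0,"wy":0,"wz":0},{"tx":0,"ty":0,"tz":0,"wx":0,"wy":0,"wz":0}]}}

```text
time_s: 29.2
ee_pos: [511.3, -135.8, 107.2]
ee_rot: [179.8, 0.1, 93.1]
force: [-6.2, 1.7, 23.9]
gripper_width: 0.4
gripper_force: 12.0
```

At its stop: z 107.2 and the force rises without travel. Easing slightly and holding, then rising.

>>> {"name": "move_arm", "arguments": {"plan": [{"tx":0,"ty":-0.05,"tz":-0.1,"wx":0,"wy":0,"wz":0},{"tx":0,"ty":0,"tz":0,"wx":0,"wy":0,"wz":0},{"tx":0,"ty":0,"tz":0,"wx":0,"wy":0,"wz":0},{"tx":0,"ty":0,"tz":0,"wx":0,"wy":0,"wz":0},{"tx":0,"ty":0,"tz":0,"wx":0,"wy":0,"wz":0},{"tx":0,"ty":0,"tz":0,"wx":0,"wy":0,"wz":0}]}}

```text
time_s: 29.7
ee_pos: [510.9, -135.8, 107.2]
ee_rot: [179.8, 0.0, 93.1]
force: [-3.1, 1.8, 17.9]
gripper_width: 0.8
gripper_force: 8.8
```

```bash
python3 - <<'E'
from h import *
f=grab_frame("wrist"); np.save("pics/w6.npy",f,allow_pickle=True); im=f["color"]
cv2.imwrite("pics/w6.png",cv2.resize(im[60:260,190:450],None,fx=3,fy=3,interpolation=cv2.INTER_CUBIC)[:,:,::-1])
E
```

```text
(no output)
```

View pics/w6.png

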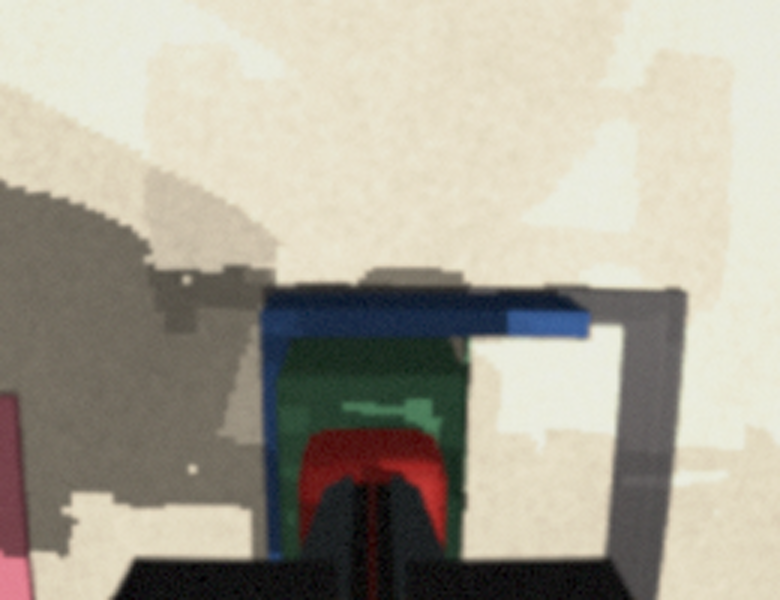

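The stamp is flush against both fences with the knob pressed (10 pictures used). Rising now.

>>> {"name": "move_arm", "arguments": {"plan": [{"tx":0,"ty":0,"tz":-0.2,"wx":0,"wy":0,"wz":0},{"tx":0,"ty":0,"tz":-0.3,"wx":0,"wy":0,"wz":0},{"tx":0,"ty":0,"tz":-0.4,"wx":0,"wy":0,"wz":0},{"tx":0,"ty":0,"tz":-0.6,"wx":0,"wy":0,"wz":0},{"tx":0,"ty":0,"tz":-1,"wx":0,"wy":0,"wz":0},{"tx":0,"ty":0,"tz":-2,"wx":0,"wy":0,"wz":0},{"tx":0,"ty":0,"tz":-2.5,"wx":0,"wy":0,"wz":0},{"tx":0,"ty":0,"tz":-2.5,"wx":0,"wy":0,"wz":0},{"tx":0,"ty":0,"tz":-2.5,"wx":0,"wy":0,"wz":0},{"tx":0,"ty":0,"tz":-2,"wx":0,"wy":0,"wz":0},{"tx":0,"ty":0,"tz":0,"wx":0,"wy":0,"wz":0},{"tx":0,"ty":0,"tz":0,"wx":0,"wy":0,"wz":0}]}}

```text
time_s: 30.75
ee_pos: [510.1, -135.8, 245.1]
ee_rot: [179.9, 0.0, 93.1]
force: [-0.8, -0.0, -0.9]
gripper_width: 0.6
gripper_force: 0.0
```

```bash
python3 - <<'E'
from h import *
s=st()
f=grab_frame("wrist"); im=f["color"]
H,S,V=[cv2.cvtColor(im,cv2.COLOR_RGB2HSV)[:,:,i].astype(int) for i in range(3)]
m=((((H<8)|(H>172))&(S>130))).astype(np.uint8); m[:, :250]=0; m[:,400:]=0; m[260:]=0
k=max(cv2.findContours(m,0,cv2.CHAIN_APPROX_NONE)[0],key=cv2.contourArea)[:,0].astype(float)
print(k.min(0),k.max(0),cv2.minAreaRect(np.array([wz(f,*p,123)[:2] for p in k]).astype(np.float32)))
E
```

```text
{'time_s': np.float64(30.75), 'ee_pos': array([ 510.14, -135.75,  245.07]), 'ee_rot': array([1.7991e+02, 4.0000e-02, 9.3100e+01]), 'force': array([-0.77, -0.  , -0.89]), 'gripper_width': np.float64(0.55), 'gripper_force': np.float64(0.0)}
[299. 169.] [328. 209.] ((509.4989929199219, -133.50267028808594), (28.46753692626953, 40.15766906738281), 3.0471203327178955)
```

The knob is up again at full apparent size and the stamp hasn't moved. Handing in.

```bash
python3 -c "
from workcell import env
print(env.job_done())"
```

```text
the job is handed in; nothing more can be done
None
```

The job is handed in, with no verdict shown: the stamp was stood upright on the bench and let go, then set square in the corner with the push stopping on both fences; its knob was held at its stop about 0.5 s and is up again, and it stands released there; the bottle, beaker and box were never touched.

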